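# Free the stall's locked cash drawer with the release rod

### The arm

A 6-joint arm with a two-finger parallel gripper is mounted at the origin on a cart in front of the work surface, level with it; the furniture and walls round the work are solid. World frame = base frame: x ahead of the robot, y to its left, z up, the work surface at z = 0. Lengths are in m, angles in rad, forces in N, time in s.
With the tool pointing down it reaches from about 0.275 to 0.875 m from the base axis. Payload 12.5 kg.
Tool frame: the origin (TCP) lies at the very end of the fingers, on their centre line; the grasp point (between the pads) lies 19 mm behind it; z points along the fingers, y is the line along which they close (so a half turn about z gives the same grasp; the last joint's range is limited). The gripper opens to 85 mm and grips with 20 to 120 N. Pads are 22 mm wide; open, the fingers measure 114 mm over their backs; the gripper's body (76 mm by 85 mm) begins 54 mm behind the grasp point. The pads swing forward as they close: fully open they stand 13 mm farther back than shut.
Start: joints at [-1.375, 0.351, 1.652, -0, 1.139, -0.085], TCP at [0.152, -0.528, 0.231] pointing down, gripper open.
Joint ranges: [-2.75, 2.75], [-0.79, 2.1], [0.01, 2.65], [-1.57, 4.71], [0.07, 3.14], [-2.87, 2.87]. Speed limits (rad/s): [2.22, 2.22, 2.79, 3.14, 3.14, 3.14].

### API

Orientations are given as a rotation vector (axis times angle).
In Python, from rig import bot gives the robot as it stands.
- The arm moves only by the tool jog_arm, never from a script. Its argument "increments" is a list of rows, each an object of numbers: "x", "y", "z": the shift along the tool's x, y, z in mm; "ax", "ay", "az": the turn, a rotation vector about the tool's x, y, z in degrees; "grip": the opening, from 0 (shut) to 1 (fully open). A call has 1 to 20 rows; each row shifts and turns the commanded pose from where the row before left it, along the tool's axes as they then stand; what a row does not reach is not made up. A row lasts 1/10 s, in which the tool goes at most 50 mm and 8.59 degrees, less where a joint would pass 70% of its speed; a pose out of reach is approached as far as the arm can. A call with a gripper value outside its range is refused whole. The fingers move at their own pace and stop on an object; "squeeze" is the grip in N (left out, the last holds). Time passes only in rows, so rows that do not move let the fingers close. It gives the time, the measured TCP pose, the force, the opening and the grip force at its end, in the units of the state.
- bot.get_state(): the state, without advancing time (a new reading comes with each control period).
- bot.snapshot(name): name is "side" or "top" or "wrist"; returns a dict with "image" (400x640x3 uint8, blue, green, red), "fovy" (degrees; the focal length in pixels is half the picture's height over the tangent of half this angle, whatever the lens; pixels are square), "cx", "cy" (the principal point, pixels), "dist_coeffs" ([k1, k2, p1, p2, k3] as OpenCV has them; the pictures are not rectified), "origin" and "orientation" of the camera in the world. Camera axes: x right, y down, z forward; pixel columns grow to the right and rows downward; lengths in m; the calibration is good to about 2 mm. A picture is of the moment at which its call begins. There is no depth.
- bot.hand_in(): hands the job in; it is judged then, once.
The state is a dict: "time": time; "qpos": joint angles; "dq": joint speeds; "effort": joint torques, N m; "eef_pos": TCP position; "ee_rot": TCP orientation; "contact_force": force on the tool from outside, world axes, zero at the start; "torque": the same for the moment, N m; "width": opening from 0.0 (shut) to 1.0 (fully open); "gripper_force": force on a finger pad.
Only numpy, scipy, OpenCV 4.12 (cv2) and the standard library are available. Lean on these libraries where they do the work, as an engineer would, in place of code of your own. Each camera call takes 0.05 s, during which the arm holds its last target. There are 200 camera calls.

### The job

The key of the stall's steel cash drawer is lost. Take the thin release rod out of the wooden tool block, push it down through the slot in the top of the cash drawer's case, feel your way with gentle pressure along the guard plate hidden inside until it drops through the plate's hole, and press on until the spring latch trips and the drawer jumps ajar. Stand the rod fully home in its hole in the block again and draw the cash drawer out to its stop; never force the rod against the case, and leave the other things where they are.

Things in the scene. Friction and masses are not known exactly. Their poses are not given: they have to be found in the camera images.
- till: the cash drawer's case, a dark steel box 180 (its x) x 220 (its y) x 90 mm high, fixed to the table; origin at the centre of its underside, z up, the drawer's front looks to its -x. A loupe lies on its top.
- till_slot (a point): centre of the access slot, 36 mm long (case's y) and 12 mm wide (case's x), with a bright rim, at the upper face of the 4 mm thick case top, 90 mm above the table; axes as the case
- guard_level (a point): point 20 mm straight below till_slot, at the upper face of the hidden horizontal steel guard plate, 4 mm thick. The plate's one hole, 9 mm across, lies on the slot's centre line but anywhere up to 12 mm from this point along the case's y (slotted screws): it must be felt for; this point does not tell where. Rod pressure over 20 N in all would bend the guard or the latch.
- pad_level (a point): point 44 mm straight below till_slot, at the latch's flat pad (21 mm along the case's x, 36 mm along its y) at rest; it lies under the guard hole wherever that is. Its spring resists with 4 to 7 N at first and 8 to 11 N where it trips, 6 to 8 mm lower; a hard stop comes 10 to 12 mm lower.
- till_drawer (a joint): how far the cash drawer stands out of its case, m: 0 locked shut, 0.070 at its outer stop; when the latch trips a spring throws it out by itself to 0.03 to 0.05, the rest must be pulled (about 2 N of friction)
- drawer_handle (a point): middle of the drawer's straight steel bar handle, 10 mm thick, 100 mm long along the case's y, 62 mm above the table, its axis 35 mm in front of the drawer's face; moves out along the case's -x with the drawer
- release_rod: the release rod: a steel rod 5 mm thick with a flat end, 70 mm long, under a flat steel grip 12 (its x) x 22 (its y) x 40 mm high; origin at the tip, z up along the rod to the grip, grip centre at z = 90 mm. It stands upright in the tool block, tip 45 mm below the block's top.
- tool_block: hardwood block 50 (its x) x 160 (its y) x 50 mm high, fixed to the table, with the rod's hole near its +y end and two mushroom-handled gravers (tops 115 mm above the table) standing in it 60 and 100 mm from the rod toward its -y; origin at the centre of its underside
- block_hole (a point): centre of the mouth of the rod's hole in the block's top, 50 mm above the table: 8 mm across, 45 mm deep, upright, axes as the block
- tape_roll: bystander: roll of paper tape, 78 mm across, 18 mm high, origin under its centre
- hinged_tin: bystander: flat hinged tin 74 x 101 x 28 mm, origin under its centre
- marker: bystander: marker pen 17 mm thick, 124 mm long along its y
- side_cutters: bystander: side cutters 43 x 131 x 10 mm lying flat, long along its y
- loupe: bystander: small folding loupe, 32 mm across, 13 mm high, lying on the case's top

How it is judged:
By the outcome, as a careful person would: the job done as asked, in the order asked, and still so for the second after the job is handed in, with the robot touching nothing.
It also fails if it takes over 72 s, if anything falls off the work surface, if the arm or the gripper's body presses on something with over 40 N, if the wrist force passes 120 N, or if a joint passes its speed limit or range.

## Working session

There is one attempt and no reset: what is moved stays moved. The work goes in short steps, Python scripts to look and compute and a tool call to move; the robot and the scene stay as the last step left them, time stands still between calls to the robot, and variables do not carry over. Pictures are saved under pics/ and viewed, at most 10 in all, crops included, and the job is handed in when it is done.

Besides the shell and the picture viewer there is one more tool, called as name([rows], argument=value, ...), one row to a line, values as JSON. jog_arm: Moves the arm, as the interface text tells. Its arguments: {"type":"object","properties":{"increments":{"type":"array","items":{"type":"object","properties":{"x":{"type":"number"},"y":{"type":"number"},"z":{"type":"number"},"ax":{"type":"number"},"ay":{"type":"number"},"az":{"type":"number"},"grip":{"type":"number"}}}},"squeeze":{"type":"number"}},"required":["increments"]}

```bash
ls; mkdir -p pics; cat > h.py <<'E'
import numpy as np, cv2
from scipy.spatial.transform import Rotation as R
from rig import bot
def snap(n):
    s=bot.snapshot(n); f=200/np.tan(np.radians(s['fovy'])/2)
    s['K']=np.array([[f,0,s['cx']],[0,f,s['cy']],[0,0,1]])
    o=np.array(s['orientation'],float)
    s['R']=o if o.shape==(3,3) else R.from_rotvec(o).as_matrix()
    s['o']=np.array(s['origin']); return s
def ray(s,uv):
    p=cv2.undistortPoints(np.array(uv,float).reshape(-1,1,2),s['K'],np.array(s['dist_coeffs'],float)).reshape(-1,2)
    return np.c_[p,np.ones(len(p))]@s['R'].T
def onz(s,uv,z):
    d=ray(s,uv); return s['o']+d*((z-s['o'][2])/d[:,2])[:,None]
def proj(s,P):
    rv=cv2.Rodrigues(s['R'].T)[0]; t=-s['R'].T@s['o']
    return cv2.projectPoints(np.array(P,float).reshape(-1,1,3),rv,t,s['K'],np.array(s['dist_coeffs'],float))[0].reshape(-1,2)
E
python3 - <<'E'
from h import *
for n in('top','side'):
    s=snap(n); cv2.imwrite(f'pics/{n}0.png',s['image']); print(n,s['o'],s['R'].round(3).tolist(),s['fovy'])
print(bot.get_state())
E
```

```text
pics
top [0.34604419 0.01162306 1.27882255] [[0.022, -0.987, 0.157], [-1.0, -0.021, 0.006], [-0.003, -0.157, -0.988]] 47.868671994078234
side [0.06041698 0.72925024 0.67837658] [[-0.836, -0.292, 0.464], [-0.548, 0.469, -0.693], [-0.015, -0.834, -0.552]] 53.661086420478405
{'time': 0.1, 'qpos': array([-1.37457420e+00,  3.51202810e-01,  1.65235153e+00, -1.13627164e-05,
        1.13911902e+00, -8.46030325e-02]), 'dq': array([ 0.00087896, -0.00022407, -0.00135286, -0.00028181, -0.00061727,
        0.00025366]), 'effort': array([-3.14498993e-04, -5.06835544e+01, -2.91876590e+01, -7.04800800e-05,
        2.68898504e-03,  2.06883743e-05]), 'eef_pos': array([ 0.15239337, -0.5281538 ,  0.23080431]), 'ee_rot': array([-3.10960528e+00, -4.39527537e-01,  1.10835357e-04]), 'contact_force': array([ 0.13501749, -0.2435479 ,  0.42701196]), 'torque': array([0.0140592 , 0.00337011, 0.01436269]), 'gripper_force': 0.0, 'width': 0.997806476457904}
```

View pics/top0.png

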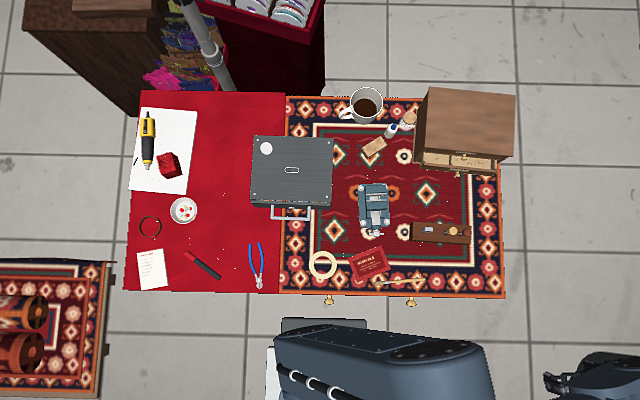

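View pics/side0.png

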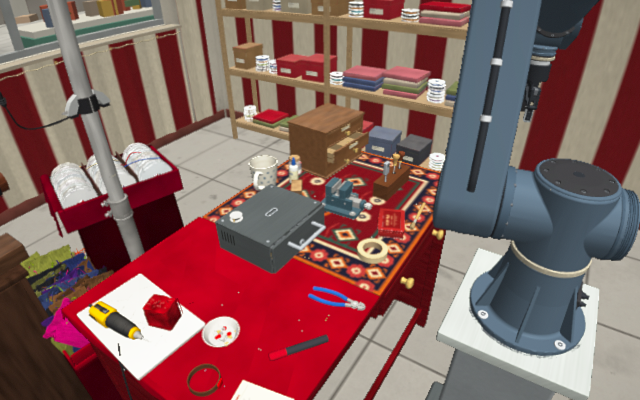

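The top view shows the till with its slot at (291,170), its handle at (290,215) and the tool block at (440,232). The side view shows the block at (392,178). I'll zoom in on both.

```bash
python3 - <<'E'
from h import *
t=cv2.imread('pics/top0.png'); s=cv2.imread('pics/side0.png')
a=cv2.resize(t[205:255,400:480],(400,250),interpolation=cv2.INTER_CUBIC)
b=cv2.resize(s[140:210,350:430],(400,350),interpolation=cv2.INTER_CUBIC)
c=cv2.resize(t[125:225,240:345],(399,380),interpolation=cv2.INTER_CUBIC)
o=np.zeros((600,800,3),np.uint8); o[:250,:400]=a; o[250:,:400]=b; o[:380,400:799]=c
cv2.imwrite('pics/z0.png',o)
st=snap('top')
for uv,z in (((291,170),.09),((412,232),.05),((470,232),.05),((428,229),.11)): print(uv,onz(st,[uv],z).round(4))
E
```

```text
(291, 170) [[0.6275 0.1012 0.09  ]]
(412, 232) [[ 0.4704 -0.2322  0.05  ]]
(470, 232) [[ 0.4738 -0.3908  0.05  ]]
(428, 229) [[ 0.4731 -0.262   0.11  ]]
```

View pics/z0.png

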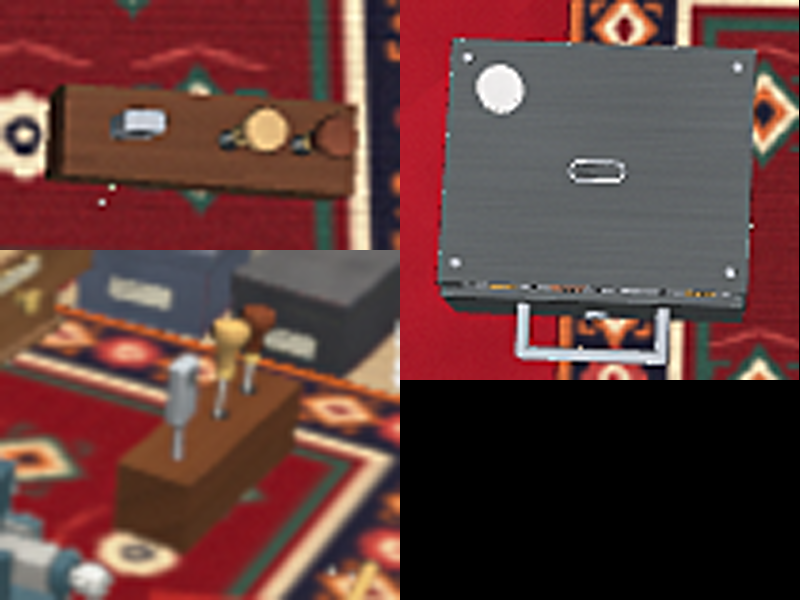

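Top view: rod grip top at about (429.5,229), gravers to its right (world -y). So the block's +y end is to the left, roughly aligned with the world, and the till is turned a few degrees.

```bash
cat >> h.py <<'E'
def plan(pos,yaw,N):
    """N equal rows (shift mm in tool axes, then turn deg) to a tool-down pose, yaw = deg of tool x"""
    st=bot.get_state(); R0=R.from_rotvec(st['ee_rot']).as_matrix(); y=np.radians(yaw)
    R1=np.array([[np.cos(y),np.sin(y),0],[np.sin(y),-np.cos(y),0],[0,0,-1]])
    w=R.from_matrix(R0.T@R1).as_rotvec()
    S=sum(R.from_rotvec(k*w/N).as_matrix() for k in range(N))
    d=R0.T@(np.array(pos)-st['eef_pos'])
    print('t',round(st['time'],2),'at',st['eef_pos'].round(4),'total tool mm',(d*1e3).round(1),'deg',np.degrees(w).round(2),
      '| per row mm',(np.linalg.solve(S,d)*1e3).round(2),'deg',np.degrees(w/N).round(3))
E
python3 - <<'E'
from h import *
s=snap('top')
c=lambda x,y:(240+(x-400)/3.8,125+y/3.8)
b=lambda x,y:(400+x/5,205+y/5)
P=onz(s,[c(455,38),c(755,50),c(745,296),c(441,283),c(597,170)],.09);print(P.round(4))
e=P[0]-P[1];print('till y dir deg',np.degrees(np.arctan2(e[1],e[0])))
e=P[3]-P[2];print('till y dir deg',np.degrees(np.arctan2(e[1],e[0])))
Q=onz(s,[b(65,86),b(355,104),b(350,196),b(60,178)],.05);print(Q.round(4))
for e in(Q[0]-Q[1],Q[3]-Q[2]): print('block y deg',np.degrees(np.arctan2(e[1],e[0])))
g=onz(s,[b(148,122)],.115)[0];print(g)
plan([g[0]-.0,g[1],.24],88,12)
E
```

```text
[[ 0.7237  0.2045  0.09  ]
 [ 0.7193 -0.0119  0.09  ]
 [ 0.5397 -0.0081  0.09  ]
 [ 0.5444  0.2063  0.09  ]
 [ 0.6283  0.099   0.09  ]]
till y dir deg 88.82751121816258
till y dir deg 88.75684375954025
[[ 0.4975 -0.2352  0.05  ]
 [ 0.491  -0.394   0.05  ]
 [ 0.4405 -0.3898  0.05  ]
 [ 0.4469 -0.232   0.05  ]]
block y deg 87.65608160835198
block y deg 87.67613618878111
[ 0.47158738 -0.26496727  0.115     ]
t 0.2 at [ 0.1524 -0.5283  0.231 ] total tool mm [ 379.6 -164.5   -8.9] deg [-3.000e-02 -3.000e-02 -7.191e+01] | per row mm [36.33  6.1  -0.75] deg [-3.000e-03 -2.000e-03 -5.993e+00]
```

jog_arm([
  {"x": 36.3, "y": 6.1, "z": -0.8, "az": -6},
  {"x": 36.3, "y": 6.1, "z": -0.8, "az": -6},
  {"x": 36.3, "y": 6.1, "z": -0.8, "az": -6},
  {"x": 36.3, "y": 6.1, "z": -0.8, "az": -6},
  {"x": 36.3, "y": 6.1, "z": -0.8, "az": -6},
  {"x": 36.3, "y": 6.1, "z": -0.8, "az": -6},
  {"x": 36.3, "y": 6.1, "z": -0.8, "az": -6},
  {"x": 36.3, "y": 6.1, "z": -0.8, "az": -6},
  {"x": 36.3, "y": 6.1, "z": -0.8, "az": -6},
  {"x": 36.3, "y": 6.1, "z": -0.8, "az": -6},
  {"x": 36.3, "y": 6.1, "z": -0.8, "az": -6},
  {"x": 36.3, "y": 6.1, "z": -0.8, "az": -6},
  {},
  {},
])

```text
validation failed for argument at $.in...
```

```bash
python3 - <<'E'
from h import *
s=snap('wrist'); cv2.imwrite('pics/w1.png',s['image']); print(s['o'],s['R'].round(3).tolist(),s['fovy'],s['K'][:2,2])
print(proj(s,[.4716,-.265,.115]))
plan([.4716,-.265,.24],87.7,1)
E
```

```text
[ 0.23022235 -0.50521621  0.37352243] [[0.277, -0.911, -0.305], [-0.961, -0.263, -0.087], [-0.001, 0.318, -0.948]] 70.46314121619889 [320.48777294 200.06463255]
[[  76.01814067 -345.12044988]]
t 0.25 at [ 0.1524 -0.5283  0.231 ] total tool mm [ 379.7 -164.5   -8.9] deg [-3.000e-02 -2.000e-02 -7.161e+01] | per row mm [ 379.66 -164.54   -8.87] deg [-2.8000e-02 -2.2000e-02 -7.1611e+01]
```

View pics/w1.png

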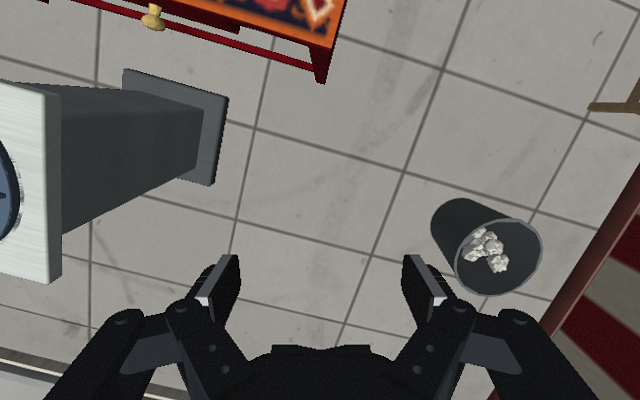

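The move was refused, probably because of the empty rows. This picture only shows the start pose: floor and fingers. Retrying.

jog_arm([
  {"x": 36.3, "y": 6.1, "z": -0.8, "az": -6},
  {"x": 36.3, "y": 6.1, "z": -0.8, "az": -6},
  {"x": 36.3, "y": 6.1, "z": -0.8, "az": -6},
  {"x": 36.3, "y": 6.1, "z": -0.8, "az": -6},
  {"x": 36.3, "y": 6.1, "z": -0.8, "az": -6},
  {"x": 36.3, "y": 6.1, "z": -0.8, "az": -6},
  {"x": 36.3, "y": 6.1, "z": -0.8, "az": -6},
  {"x": 36.3, "y": 6.1, "z": -0.8, "az": -6},
  {"x": 36.3, "y": 6.1, "z": -0.8, "az": -6},
  {"x": 36.3, "y": 6.1, "z": -0.8, "az": -6},
  {"x": 36.3, "y": 6.1, "z": -0.8, "az": -6},
  {"x": 36.3, "y": 6.1, "z": -0.8, "az": -6},
  {"x": 0},
  {"x": 0},
])

```text
validation failed for argument at $.in...
```

jog_arm([
  {"x": 36.3, "y": 6.1, "z": -0.8, "ax": 0, "ay": 0, "az": -6, "grip": 1},
])

```text
time: 0.35
eef_pos: [0.187, -0.5247, 0.2319]
ee_rot: [-3.084, -0.598, 0.001]
contact_force: [1.1, 0.1, 0.8]
width: 0.998
gripper_force: 0.0
```

All seven keys are needed in every row.

jog_arm([
  {"x": 36.3, "y": 6.1, "z": -0.8, "ax": 0, "ay": 0, "az": -6, "grip": 1},
  {"x": 36.3, "y": 6.1, "z": -0.8, "ax": 0, "ay": 0, "az": -6, "grip": 1},
  {"x": 36.3, "y": 6.1, "z": -0.8, "ax": 0, "ay": 0, "az": -6, "grip": 1},
  {"x": 36.3, "y": 6.1, "z": -0.8, "ax": 0, "ay": 0, "az": -6, "grip": 1},
  {"x": 36.3, "y": 6.1, "z": -0.8, "ax": 0, "ay": 0, "az": -6, "grip": 1},
  {"x": 36.3, "y": 6.1, "z": -0.8, "ax": 0, "ay": 0, "az": -6, "grip": 1},
  {"x": 36.3, "y": 6.1, "z": -0.8, "ax": 0, "ay": 0, "az": -6, "grip": 1},
  {"x": 36.3, "y": 6.1, "z": -0.8, "ax": 0, "ay": 0, "az": -6, "grip": 1},
  {"x": 36.3, "y": 6.1, "z": -0.8, "ax": 0, "ay": 0, "az": -6, "grip": 1},
  {"x": 36.3, "y": 6.1, "z": -0.8, "ax": 0, "ay": 0, "az": -6, "grip": 1},
  {"x": 36.3, "y": 6.1, "z": -0.8, "ax": 0, "ay": 0, "az": -6, "grip": 1},
  {"x": 0, "y": 0, "z": 0, "ax": 0, "ay": 0, "az": 0, "grip": 1},
  {"x": 0, "y": 0, "z": 0, "ax": 0, "ay": 0, "az": 0, "grip": 1},
])

```text
time: 1.65
eef_pos: [0.4714, -0.2648, 0.241]
ee_rot: [2.257, 2.185, -0.0]
contact_force: [0.8, -0.3, -0.5]
width: 0.998
gripper_force: 0.0
```

```bash
python3 - <<'E'
from h import *
s=snap('wrist'); cv2.imwrite('pics/w2.png',s['image']); print(s['o'],s['R'].round(3).tolist())
print(proj(s,[.4716,-.265,.115]))
plan([.4716,-.265,.24],87.7,1)
E
```

```text
[ 0.4735729  -0.18282533  0.38347768] [[0.999, -0.031, -0.011], [-0.033, -0.948, -0.317], [-0.001, 0.317, -0.948]]
[[321.459531  192.7339883]]
t 1.7 at [ 0.4712 -0.2655  0.2409] total tool mm [0.6 0.4 0.9] deg [0.   0.02 0.35] | per row mm [0.55 0.4  0.91] deg [0.002 0.018 0.346]
```

View pics/w2.png

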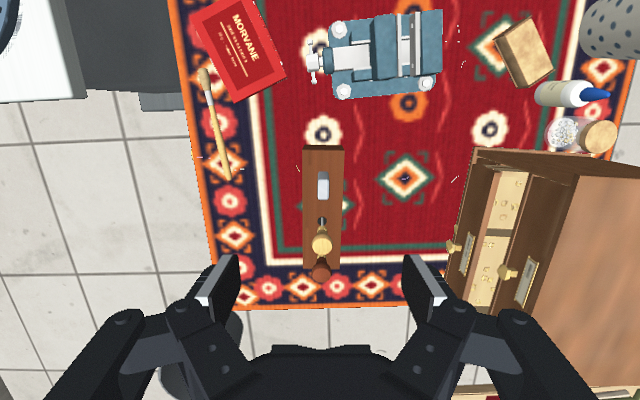

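The rod's grip is at (322,187), in line with the two finger pads. The block lies vertically in the picture and both gravers sit below the rod, at (321,245).

```bash
python3 - <<'E'
from h import *
s=snap('wrist'); im=s['image'][160:225,300:350].astype(int)
m=((im.max(2)-im.min(2))<45)&(im.mean(2)>125)
n,l,st,c=cv2.connectedComponentsWithStats(m.astype(np.uint8)); 
for i in range(1,n):
    if st[i,4]>15: print(st[i],c[i]+[300,160], im[l==i].mean(0))
ys,xs=np.nonzero(m)
for r in range(10,50,2): print(r+160,''.join('%4d'%v for v in im[r,12:34].mean(1)))
E
```

```text
[ 18  12  11  28 246] [322.7804878 187.7804878] [217.33739837 212.23170732 207.36178862]
[43 40  6 10 34] [344.82352941 204.23529412] [171.94117647 201.26470588 194.79411765]
170   94  92  98  97  98  97  90 103 101 107 106 104 100  99 100  96  93  93  94  95  94  95
172   92  96  96  99  95  93 112 130 120 118 114 113 110 108 105  99  91  91  92  93  95  93
174   93  94  96  98  96  93 131 126 122 118 118 114 113 110 108 104  92  93  93  94  96  95
176   94  95  96  99  96  94 131 126 122 120 119 117 115 114 112 106  94  86  93  95  95  96
178   94  93  96  97  96  99 131 144 149 148 147 142 140 143 149 128  96  85  94  96  94  94
180   94  95  95  97  93  93 185 227 222 224 226 230 229 227 231 217 191  79  92  94  92  95
182   94  94  96  96  95  92 217 223 231 230 229 229 229 232 235 219 190 104  89  93  94  96
184   95  95  95  97  93  98 220 225 229 230 229 229 228 229 233 218 191 100  91  94  95  95
186   94  95  95  99  93  95 227 231 232 231 230 228 228 229 232 217 197  93  91  94  95  95
188   92  93  96  99  92  96 230 233 234 233 234 232 229 229 233 215 194  90  90  93  93
[... 234 characters left out ...]
9 227 228 228 229 233 212 187  75  90  94  95  94
196   91  93  95  97  94  85 247 231 231 230 229 229 229 230 232 209 188  71  91  93  94  94
198   95  94  96  93  95  88 143 178 200 201 200 195 197 193 206 160 110  87  91  93  94  96
200   92  93  96  97  95  92  89  88  87  86  90  88  90  86  88  89  90  90  92  93  95  94
202   92  94  95  97  92  91  94  92  91  92  94  93  93  92  92  91  92  90  90  94  94  96
204   91  93  95  96  94  90  91  91  94  91  93  93  93  91  95  93  90  90  92  93  92  93
206   92  95  93  98  94  90  92  91  91  90  94  95  95  91  92  93  91  90  92  92  94  94
208   91  96  94  99  95  94  91  90  91  91  94  93  93  93  92  93  91  90  92  92  95  95
```

```bash
python3 - <<'E'
from h import *
s=snap('wrist'); p=onz(s,[(322.9,188.5)],.115)[0]; print(p)
plan([p[0],p[1],.08],87.7,1)
E
```

```text
[ 0.47276378 -0.26171983  0.115     ]
t 1.8 at [ 0.4709 -0.2661  0.2408] total tool mm [  4.4   1.7 160.8] deg [-0.01  0.    0.28] | per row mm [  4.44   1.72 160.8 ] deg [-0.006  0.005  0.284]
```

jog_arm([
  {"x": 4.0, "y": 1.7, "z": 20, "ax": 0, "ay": 0, "az": 0.3, "grip": 0.7},
  {"x": 0, "y": 0, "z": 40, "ax": 0, "ay": 0, "az": 0, "grip": 0.7},
  {"x": 0, "y": 0, "z": 40, "ax": 0, "ay": 0, "az": 0, "grip": 0.7},
  {"x": 0, "y": 0, "z": 40, "ax": 0, "ay": 0, "az": 0, "grip": 0.7},
  {"x": 0, "y": 0, "z": 23, "ax": 0, "ay": 0, "az": 0, "grip": 0.7},
  {"x": 0, "y": 0, "z": 0, "ax": 0, "ay": 0, "az": 0, "grip": 0.7},
  {"x": 0, "y": 0, "z": 0, "ax": 0, "ay": 0, "az": 0, "grip": 0.7},
], squeeze=30)

```text
time: 2.5
eef_pos: [0.4731, -0.2621, 0.0785]
ee_rot: [2.265, 2.177, 0.0]
contact_force: [1.4, -0.1, 1.0]
width: 0.699
gripper_force: 0.0
```

```bash
python3 - <<'E'
from h import *
for n in('wrist','top'):
    s=snap(n); cv2.imwrite(f'pics/g_{n}.png',s['image'])
plan([.4728,-.2617,.078],87.7,1); print(bot.get_state()['contact_force'])
E
```

```text
t 2.6 at [ 0.4737 -0.2622  0.0795] total tool mm [ 0.4 -0.9  1.5] deg [0.12 0.08 0.05] | per row mm [ 0.43 -0.93  1.45] deg [0.122 0.077 0.048]
[ 0.60196903 -0.14552903  0.47320968]
```

View pics/g_wrist.png

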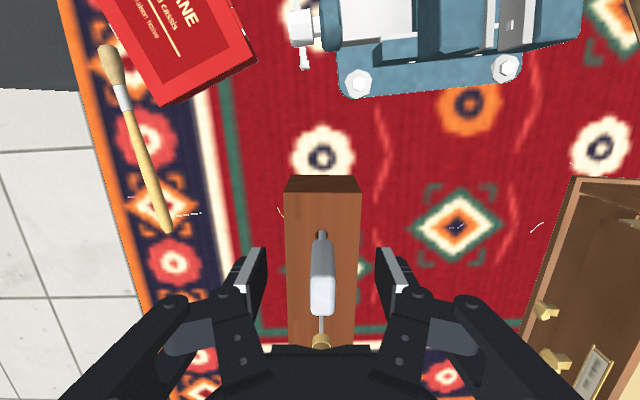

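The grip stands centred between the pads (u≈321), with its top at v 265–315. Closing.

jog_arm([
  {"x": 0, "y": 0, "z": 0, "ax": 0, "ay": 0, "az": 0, "grip": 0},
  {"x": 0, "y": 0, "z": 0, "ax": 0, "ay": 0, "az": 0, "grip": 0},
  {"x": 0, "y": 0, "z": 0, "ax": 0, "ay": 0, "az": 0, "grip": 0},
  {"x": 0, "y": 0, "z": 0, "ax": 0, "ay": 0, "az": 0, "grip": 0},
  {"x": 0, "y": 0, "z": 0, "ax": 0, "ay": 0, "az": 0, "grip": 0},
  {"x": 0, "y": 0, "z": 0, "ax": 0, "ay": 0, "az": 0, "grip": 0},
], squeeze=80)

```text
time: 3.2
eef_pos: [0.4732, -0.2614, 0.0783]
ee_rot: [2.263, 2.178, 0.0]
contact_force: [-1.3, 0.2, 5.7]
width: 0.13
gripper_force: 77.9
```

```bash
python3 - <<'E'
from h import *
s=bot.get_state(); print(s['contact_force'],s['torque'],s['width'],s['gripper_force'],s['qpos'])
plan([.4728,-.2617,.24],87.7,1)
E
```

```text
[-1.25217789  0.19076903  5.65868517] [-0.00760407  0.25497413 -0.00991575] 0.12986033264010707 77.9116415977478 [-5.90754897e-01  5.41829960e-01  1.79538358e+00 -9.87422135e-05
  8.03748649e-01 -5.52216237e-01]
t 3.2 at [ 0.4732 -0.2614  0.0783] total tool mm [  -0.4   -0.3 -161.7] deg [0.03 0.02 0.1 ] | per row mm [  -0.37   -0.34 -161.66] deg [0.029 0.022 0.096]
```

jog_arm([
  {"x": 0, "y": 0, "z": -20, "ax": 0, "ay": 0, "az": 0, "grip": 0},
  {"x": 0, "y": 0, "z": -35, "ax": 0, "ay": 0, "az": 0, "grip": 0},
  {"x": 0, "y": 0, "z": -40, "ax": 0, "ay": 0, "az": 0, "grip": 0},
  {"x": 0, "y": 0, "z": -40, "ax": 0, "ay": 0, "az": 0, "grip": 0},
  {"x": 0, "y": 0, "z": -35, "ax": 0, "ay": 0, "az": 0, "grip": 0},
  {"x": 0, "y": 0, "z": 0, "ax": 0, "ay": 0, "az": 0, "grip": 0},
])

```text
time: 3.8
eef_pos: [0.4746, -0.2622, 0.2525]
ee_rot: [2.258, 2.173, 0.003]
contact_force: [0.8, 0.1, -0.5]
width: 0.132
gripper_force: 79.0
```

```bash
python3 - <<'E'
from h import *
s=bot.get_state(); print(s['contact_force'],s['torque'],s['width'],s['gripper_force'])
plan([.6290,.0985,.24],88.8,12)
E
```

```text
[ 0.80266456  0.05740532 -0.47296848] [ 0.02499316  0.0336684  -0.01626464] 0.13194693009425423 78.99467468261719
t 3.8 at [ 0.4746 -0.2622  0.2525] total tool mm [366.4 140.4  11.9] deg [ 0.37  0.23 -1.01] | per row mm [30.44 11.94  1.02] deg [ 0.031  0.019 -0.084]
```

jog_arm([
  {"x": 20, "y": 8, "z": 0, "ax": 0, "ay": 0, "az": -0.1, "grip": 0},
  {"x": 33, "y": 12.4, "z": 1, "ax": 0, "ay": 0, "az": -0.1, "grip": 0},
  {"x": 33, "y": 12.4, "z": 1, "ax": 0, "ay": 0, "az": -0.1, "grip": 0},
  {"x": 33, "y": 12.4, "z": 1, "ax": 0, "ay": 0, "az": -0.1, "grip": 0},
  {"x": 33, "y": 12.4, "z": 1, "ax": 0, "ay": 0, "az": -0.1, "grip": 0},
  {"x": 33, "y": 12.4, "z": 1, "ax": 0, "ay": 0, "az": -0.1, "grip": 0},
  {"x": 33, "y": 12.4, "z": 1, "ax": 0, "ay": 0, "az": -0.1, "grip": 0},
  {"x": 33, "y": 12.4, "z": 1, "ax": 0, "ay": 0, "az": -0.1, "grip": 0},
  {"x": 33, "y": 12.4, "z": 1, "ax": 0, "ay": 0, "az": -0.1, "grip": 0},
  {"x": 33, "y": 12.4, "z": 1, "ax": 0, "ay": 0, "az": -0.1, "grip": 0},
  {"x": 33, "y": 12.4, "z": 1, "ax": 0, "ay": 0, "az": -0.1, "grip": 0},
  {"x": 16.5, "y": 8.4, "z": 1, "ax": 0, "ay": 0, "az": 0, "grip": 0},
  {"x": 0, "y": 0, "z": 0, "ax": 0, "ay": 0, "az": 0, "grip": 0},
  {"x": 0, "y": 0, "z": 0, "ax": 0, "ay": 0, "az": 0, "grip": 0},
])

```text
time: 5.2
eef_pos: [0.6236, 0.1009, 0.2359]
ee_rot: [-2.242, -2.2, 0.002]
contact_force: [-0.4, -0.6, -0.9]
width: 0.129
gripper_force: 79.0
```

```bash
python3 - <<'E'
from h import *
s=snap('wrist'); a=s['image'].copy(); 
t=snap('top'); sd=snap('side')
np.savez('w3.npz',w=a); print(proj(s,[[.6290,.0985,.09],[.629,.0985,.167]]),proj(sd,[.629,.0985,.09]))
plan([.6290,.0985,.24],88.8,1)
b=cv2.resize(sd['image'][150:290,200:340],(400,400),interpolation=cv2.INTER_CUBIC)
o=np.zeros((400,800,3),np.uint8); o[:,400:]=b; o[:,:400]=a[:,120:520]; cv2.imwrite('pics/w3.png',o)
E
```

```text
[[326.57191685 189.15557732]
 [328.28872921 216.11717519]] [[271.36110401 211.46901037]]
t 5.35 at [0.6237 0.1001 0.2367] total tool mm [-1.5  5.3 -3.3] deg [-0.03  0.01  0.03] | per row mm [-1.45  5.31 -3.27] deg [-0.025  0.008  0.031]
```

View pics/w3.png

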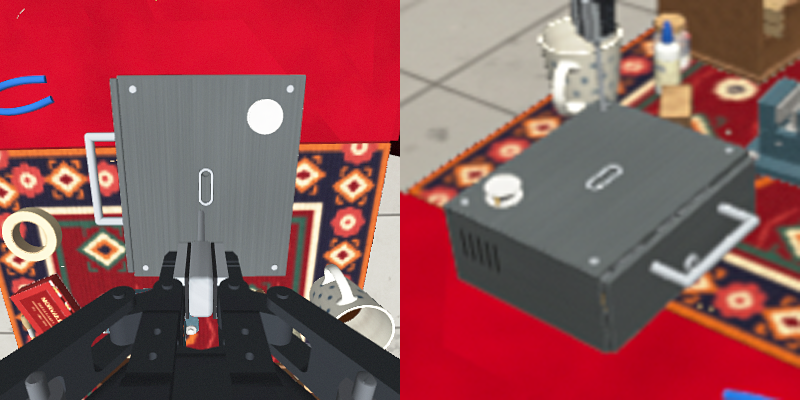

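In the wrist picture the slot rim is centred near (326,187) and the rod tip is at (321,212). In the side picture the slot is near (271,212). I'll compute the slot centre by rim mask from all three cameras, and the tip too.

```bash
cat >> h.py <<'E'
def slot(n,c,r):
    s=snap(n); x,y=int(c[0]),int(c[1]); im=s['image'][y-r:y+r,x-r:x+r].astype(int)
    m=(im.min(2)>185).astype(np.uint8); m=cv2.morphologyEx(m,cv2.MORPH_CLOSE,np.ones((3,3)))
    cs,_=cv2.findContours(m,cv2.RETR_EXTERNAL,cv2.CHAIN_APPROX_NONE); cs=max(cs,key=len)
    h=cv2.convexHull(cs); (u,v),wh,a=cv2.minAreaRect(h); P=onz(s,[(u+x-r,v+y-r)],.09)[0]
    print(n,'slot px',round(u+x-r,1),round(v+y-r,1),np.round(wh,1),round(a,1),P.round(4)); return s,P
E
python3 - <<'E'
from h import *
s,_=slot('wrist',(326,187),28); slot('top',(291,170),16); slot('side',(271,212),16)
im=s['image'].astype(int).mean(2)
for v in range(200,240,4): print(v,im[v,306:340].astype(int).tolist())
E
```

```text
wrist slot px 325.0 186.0 [36. 14.] 90.0 [0.6277 0.101  0.09  ]Traceback (most recent call last):
  File "<stdin>", line 2, in <module>
  File "h.py", line 30, in slot
    cs,_=cv2.findContours(m,cv2.RETR_EXTERNAL,cv2.CHAIN_APPROX_NONE); cs=max(cs,key=len)
                                                                         ~~~^^^^^^^^^^^^
ValueError: max() iterable argument is empty
```

```bash
python3 - <<'E'
from h import *
s,_=slot('wrist',(326,187),28); slot('side',(271,212),16)
im=s['image'].astype(int).mean(2)
for v in range(202,240,4): print(v,im[v,308:336].astype(int).tolist())
st=bot.get_state();print(st['eef_pos'],st['ee_rot'])
t=cv2.imread('pics/top0.png'); 
E
```

```text
wrist slot px 325.0 186.0 [36. 14.] 90.0 [0.6279 0.101  0.09  ]
side slot px 269.5 215.0 [1. 0.] 180.0 [0.6231 0.1134 0.09  ]
202 [122, 122, 120, 119, 122, 122, 120, 118, 118, 122, 118, 82, 204, 232, 237, 215, 190, 182, 186, 237, 244, 240, 185, 98, 118, 120, 123, 122]
206 [123, 121, 121, 120, 120, 121, 118, 119, 120, 123, 120, 121, 121, 126, 121, 121, 116, 116, 118, 120, 120, 121, 123, 122, 123, 126, 121, 124]
210 [123, 121, 121, 121, 120, 121, 120, 118, 119, 122, 122, 126, 111, 119, 111, 116, 119, 117, 120, 121, 121, 121, 121, 120, 120, 121, 122, 121]
214 [122, 122, 122, 122, 119, 120, 121, 118, 118, 120, 130, 134, 126, 115, 103, 91, 100, 120, 119, 119, 119, 120, 122, 123, 119, 123, 122, 120]
218 [124, 122, 122, 117, 119, 121, 121, 119, 119, 120, 134, 133, 125, 113, 103, 94, 105, 119, 119, 120, 121, 122, 122, 123, 120, 125, 122, 120]
222 [122, 122, 122, 121, 120, 124, 120, 118, 120, 120, 137, 134, 125, 115, 103, 94, 103, 119, 121, 119, 122, 121, 125, 121, 120, 122, 123, 121]
226 [122, 121, 122, 123, 120, 123, 122, 118, 120, 117, 138, 134, 124, 114, 102, 93, 95, 119, 121, 121, 122, 121, 122, 122, 121, 122, 122, 123]
230 [122, 121, 124, 122, 121, 122, 122, 120, 119, 120, 137, 134, 124, 115, 101, 98, 96, 118, 121, 121, 121, 122, 121, 124, 121, 121, 119, 122]
234 [123, 121, 122, 122, 122, 121, 122, 121, 118, 119, 139, 131, 125, 112, 105, 93, 89, 121, 121, 119, 122, 121, 121, 123, 119, 121, 122, 121]
238 [125, 120, 121, 124, 121, 119, 121, 122, 119, 126, 135, 132, 124, 113, 103, 94, 92, 122, 118, 122, 121, 119, 121, 122, 120, 122, 123, 121]
[0.62398152 0.10046152 0.23703208] [2.24351752e+00 2.19892002e+00 1.91523134e-04]
```

```bash
python3 - <<'E'
from h import *
s=snap('wrist')
print(onz(s,[(321,212)],.164),onz(s,[(321,230)],.175), proj(s,[[.624,.1005,.164],[.624,.1005,.184]]))
E
```

```text
[[0.62370231 0.10014986 0.164     ]] [[0.62347626 0.08914332 0.175     ]] [[321.35730329 211.59106026]
 [321.41565765 221.11528803]]
```

jog_arm([
  {"x": 0.7, "y": 4.1, "z": 10, "ax": 0, "ay": 0, "az": 0, "grip": 0},
  {"x": 0, "y": 0, "z": 25, "ax": 0, "ay": 0, "az": 0, "grip": 0},
  {"x": 0, "y": 0, "z": 25, "ax": 0, "ay": 0, "az": 0, "grip": 0},
  {"x": 0, "y": 0, "z": 0, "ax": 0, "ay": 0, "az": 0, "grip": 0},
  {"x": 0, "y": 0, "z": 0, "ax": 0, "ay": 0, "az": 0, "grip": 0},
])

```text
time: 6.1
eef_pos: [0.6283, 0.1016, 0.1769]
ee_rot: [-2.243, -2.199, 0.001]
contact_force: [0.9, 0.2, 0.7]
width: 0.129
gripper_force: 78.9
```

```bash
python3 - <<'E'
from h import *
s=snap('wrist'); sd=snap('side'); st=bot.get_state()
print(st['eef_pos'],st['ee_rot'],st['contact_force'],proj(s,[.6278,.101,.09]),proj(sd,[.6278,.101,.09]))
c=proj(s,[.6278,.101,.09])[0].astype(int)
a=cv2.resize(s['image'][c[1]-50:c[1]+50,c[0]-50:c[0]+50],(400,400),interpolation=cv2.INTER_CUBIC)
d=proj(sd,[.6278,.101,.09])[0].astype(int); print(c,d)
b=cv2.resize(sd['image'][d[1]-25:d[1]+25,d[0]-25:d[0]+25],(400,400),interpolation=cv2.INTER_CUBIC)
cv2.imwrite('pics/w4.png',np.hstack([a,b]))
E
```

```text
[0.62885498 0.10169485 0.17820347] [2.24196378 2.19897485 0.00232554] [ 0.54981074  0.02090812 -0.32969214] [[320.80376299 206.57917137]] [[271.11662909 212.08100451]]
[320 206] [271 212]
```

View pics/w4.png

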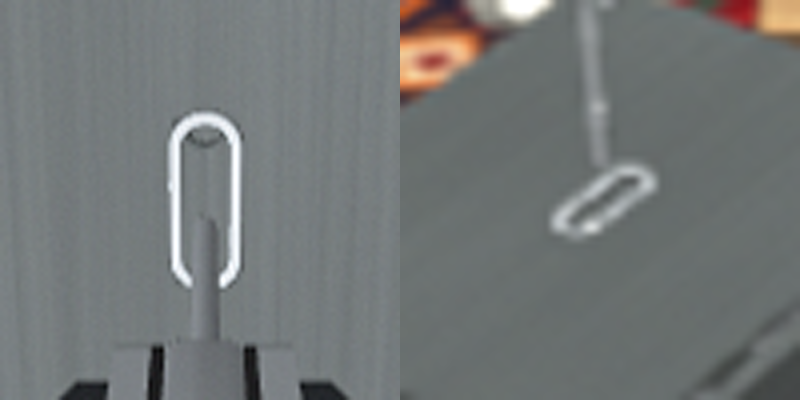

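Left (wrist crop): the rod is at u≈206, centred across the slot (inner rim 181–230). A dark arc shows through the slot at (205,145), possibly the edge of the plate's hole. Right (side crop): the rod tip is just above the slot.

```bash
python3 - <<'E'
from h import *
s,P=slot('wrist',(320,206),30)
print(onz(s,[(321.2,192.4),(321.2,189)],.07),onz(s,[(321.2,186),(321.2,191)],.09))
print('tip',onz(s,[(321.4,211)],.1035), proj(s,[.6285,.1015,.1035]))
im=s['image'].astype(int).mean(2)
for v in range(180,215,1): print(v,im[v,310:334].astype(int).tolist())
E
```

```text
wrist slot px 319.5 205.0 [42. 17.] 90.0 [0.6275 0.1021 0.09  ]
[[0.62912614 0.10735427 0.07      ]
 [0.62918711 0.11062837 0.07      ]] [[0.62927587 0.11909373 0.09      ]
 [0.62919377 0.11468529 0.09      ]]
tip [[0.62906803 0.10162184 0.1035    ]] [[320.70989181 211.15197367]]
180 [123, 126, 124, 125, 126, 125, 125, 124, 119, 123, 122, 124, 122, 124, 124, 123, 123, 124, 126, 123, 125, 128, 126, 125]
181 [126, 125, 123, 123, 126, 124, 124, 122, 120, 120, 121, 121, 123, 122, 125, 124, 124, 125, 127, 122, 125, 127, 127, 125]
182 [124, 123, 124, 123, 125, 125, 123, 121, 117, 118, 117, 121, 122, 122, 124, 123, 124, 124, 126, 123, 127, 128, 126, 125]
183 [123, 125, 124, 122, 126, 123, 120, 111, 128, 140, 143, 139, 129, 116, 120, 119, 125, 125, 126, 124, 124, 127, 126, 126]
184 [125, 126, 122, 118, 120, 121, 168, 180, 196, 205, 206, 205, 191, 175, 162, 111, 121, 122, 124, 125, 125, 126, 126, 126]
185 [125, 126, 106, 105, 123, 189, 225, 236, 238, 239, 238, 238, 237, 232, 222, 164, 123, 118, 120, 124, 126, 127, 125, 129]
186 [127, 127, 92, 160, 194, 237, 237, 231, 220, 209, 201, 208, 219, 
[... 2836 characters left out ...]
24, 121, 111, 127, 127, 126, 124, 122, 148, 246, 235, 125, 122, 125, 123, 125]
210 [120, 125, 239, 240, 138, 120, 124, 126, 123, 127, 111, 121, 114, 119, 124, 122, 148, 246, 235, 124, 119, 123, 124, 123]
211 [120, 126, 239, 241, 140, 120, 125, 127, 127, 133, 126, 117, 103, 102, 124, 125, 149, 245, 234, 121, 123, 125, 125, 124]
212 [120, 126, 240, 240, 143, 121, 123, 124, 130, 134, 124, 117, 101, 92, 121, 125, 148, 245, 236, 125, 120, 122, 125, 124]
213 [121, 113, 240, 240, 144, 120, 124, 125, 130, 135, 125, 117, 103, 94, 107, 126, 150, 243, 235, 128, 120, 125, 123, 123]
214 [120, 110, 241, 241, 141, 121, 123, 125, 131, 136, 126, 113, 103, 93, 103, 124, 151, 245, 234, 121, 123, 123, 123, 123]
```

The dark crescent matches the -y wall of the plate's hole (y≈0.1075 at plate level), so the hole should be centred about 10 mm toward +y. I'll enter the slot a bit short of that and feel toward it.

jog_arm([
  {"x": 2.5, "y": -0.6, "z": 4, "ax": 0, "ay": 0, "az": 0, "grip": 0},
  {"x": 2.5, "y": 0, "z": 6, "ax": 0, "ay": 0, "az": 0, "grip": 0},
  {"x": 0, "y": 0, "z": 8, "ax": 0, "ay": 0, "az": 0, "grip": 0},
  {"x": 0, "y": 0, "z": 8, "ax": 0, "ay": 0, "az": 0, "grip": 0},
  {"x": 0, "y": 0, "z": 3, "ax": 0, "ay": 0, "az": 0, "grip": 0},
  {"x": 0, "y": 0, "z": 0, "ax": 0, "ay": 0, "az": 0, "grip": 0},
])

```text
time: 6.85
eef_pos: [0.6274, 0.1066, 0.1471]
ee_rot: [-2.242, -2.199, 0.002]
contact_force: [0.2, 0.3, -1.5]
width: 0.13
gripper_force: 78.9
```

jog_arm([
  {"x": 0, "y": 0, "z": 1, "ax": 0, "ay": 0, "az": 0, "grip": 0},
  {"x": 0, "y": 0, "z": 1, "ax": 0, "ay": 0, "az": 0, "grip": 0},
  {"x": 0, "y": 0, "z": 0, "ax": 0, "ay": 0, "az": 0, "grip": 0},
])

```text
time: 7.15
eef_pos: [0.6277, 0.1066, 0.146]
ee_rot: [2.243, 2.2, 0.0]
contact_force: [-0.3, -0.7, -0.2]
width: 0.132
gripper_force: 78.9
```

jog_arm([
  {"x": 0, "y": 0, "z": 0.6, "ax": 0, "ay": 0, "az": 0, "grip": 0},
  {"x": 0, "y": 0, "z": 0.6, "ax": 0, "ay": 0, "az": 0, "grip": 0},
])

```text
time: 7.35
eef_pos: [0.6277, 0.1066, 0.1448]
ee_rot: [2.243, 2.2, 0.0]
contact_force: [-0.1, -0.5, -0.8]
width: 0.133
gripper_force: 78.9
```

jog_arm([
  {"x": 0, "y": 0, "z": 0.5, "ax": 0, "ay": 0, "az": 0, "grip": 0},
  {"x": 0, "y": 0, "z": 0, "ax": 0, "ay": 0, "az": 0, "grip": 0},
])

```text
time: 7.55
eef_pos: [0.6276, 0.1066, 0.1441]
ee_rot: [-2.243, -2.2, 0.0]
contact_force: [-0.5, -0.0, -1.7]
width: 0.132
gripper_force: 78.9
```

jog_arm([
  {"x": 0, "y": 0, "z": 0.5, "ax": 0, "ay": 0, "az": 0, "grip": 0},
  {"x": 0, "y": 0, "z": 0, "ax": 0, "ay": 0, "az": 0, "grip": 0},
])

```text
time: 7.75
eef_pos: [0.6276, 0.1066, 0.1437]
ee_rot: [-2.243, -2.2, 0.0]
contact_force: [0.3, 0.5, -0.6]
width: 0.128
gripper_force: 78.9
```

jog_arm([
  {"x": 0, "y": 0, "z": 0.4, "ax": 0, "ay": 0, "az": 0, "grip": 0},
  {"x": 0, "y": 0, "z": 0, "ax": 0, "ay": 0, "az": 0, "grip": 0},
])

```text
time: 7.95
eef_pos: [0.6277, 0.1066, 0.1435]
ee_rot: [2.243, 2.2, 0.0]
contact_force: [-1.3, -0.5, 1.7]
width: 0.131
gripper_force: 79.4
```

jog_arm([
  {"x": 0, "y": 0, "z": 0.3, "ax": 0, "ay": 0, "az": 0, "grip": 0},
  {"x": 0, "y": 0, "z": 0, "ax": 0, "ay": 0, "az": 0, "grip": 0},
])

```text
time: 8.15
eef_pos: [0.6278, 0.1067, 0.1434]
ee_rot: [2.243, 2.2, 0.001]
contact_force: [-0.9, -0.2, 5.2]
width: 0.129
gripper_force: 79.8
```

Contact with the guard plate at about 5 N, as expected. Now slide gently toward +y.

jog_arm([
  {"x": 0.6, "y": 0, "z": -0.1, "ax": 0, "ay": 0, "az": 0, "grip": 0},
  {"x": 0.6, "y": 0, "z": 0, "ax": 0, "ay": 0, "az": 0, "grip": 0},
  {"x": 0.6, "y": 0, "z": 0, "ax": 0, "ay": 0, "az": 0, "grip": 0},
])

```text
time: 8.45
eef_pos: [0.6279, 0.108, 0.1433]
ee_rot: [2.242, 2.199, -0.0]
contact_force: [0.4, -2.5, 4.9]
width: 0.127
gripper_force: 79.8
```

jog_arm([
  {"x": 0.6, "y": 0, "z": 0, "ax": 0, "ay": 0, "az": 0, "grip": 0},
  {"x": 0.6, "y": 0, "z": 0, "ax": 0, "ay": 0, "az": 0, "grip": 0},
])

```text
time: 8.65
eef_pos: [0.6279, 0.1095, 0.1432]
ee_rot: [2.242, 2.199, 0.0]
contact_force: [0.3, -2.6, 4.1]
width: 0.131
gripper_force: 79.7
```

jog_arm([
  {"x": 0.6, "y": 0, "z": 0, "ax": 0, "ay": 0, "az": 0, "grip": 0},
  {"x": 0.6, "y": 0, "z": 0, "ax": 0, "ay": 0, "az": 0, "grip": 0},
])

```text
time: 8.85
eef_pos: [0.6276, 0.1111, 0.1428]
ee_rot: [-2.243, -2.199, -0.0]
contact_force: [-0.3, 0.0, -0.4]
width: 0.13
gripper_force: 79.1
```

The contact is gone, so the tip is over the hole. One more small step toward its centre, then down carefully.

jog_arm([
  {"x": 0.6, "y": 0, "z": 0, "ax": 0, "ay": 0, "az": 0, "grip": 0},
  {"x": 0.6, "y": 0, "z": 0.5, "ax": 0, "ay": 0, "az": 0, "grip": 0},
  {"x": 0, "y": 0, "z": 1, "ax": 0, "ay": 0, "az": 0, "grip": 0},
  {"x": 0, "y": 0, "z": 0, "ax": 0, "ay": 0, "az": 0, "grip": 0},
])

```text
time: 9.25
eef_pos: [0.6276, 0.1121, 0.1412]
ee_rot: [-2.242, -2.2, 0.001]
contact_force: [0.6, -0.1, 0.2]
width: 0.129
gripper_force: 79.1
```

jog_arm([
  {"x": 0, "y": 0, "z": 2, "ax": 0, "ay": 0, "az": 0, "grip": 0},
  {"x": 0, "y": 0, "z": 2, "ax": 0, "ay": 0, "az": 0, "grip": 0},
  {"x": 0, "y": 0, "z": 2, "ax": 0, "ay": 0, "az": 0, "grip": 0},
])

```text
time: 9.55
eef_pos: [0.6277, 0.112, 0.1354]
ee_rot: [-2.243, -2.2, 0.0]
contact_force: [0.0, 0.3, 0.2]
width: 0.131
gripper_force: 79.1
```

jog_arm([
  {"x": 0, "y": 0, "z": 3, "ax": 0, "ay": 0, "az": 0, "grip": 0},
  {"x": 0, "y": 0, "z": 4, "ax": 0, "ay": 0, "az": 0, "grip": 0},
  {"x": 0, "y": 0, "z": 4, "ax": 0, "ay": 0, "az": 0, "grip": 0},
  {"x": 0, "y": 0, "z": 4, "ax": 0, "ay": 0, "az": 0, "grip": 0},
  {"x": 0, "y": 0, "z": 0, "ax": 0, "ay": 0, "az": 0, "grip": 0},
])

```text
time: 10.05
eef_pos: [0.6275, 0.112, 0.1199]
ee_rot: [-2.243, -2.199, 0.001]
contact_force: [0.3, -0.2, 0.6]
width: 0.126
gripper_force: 79.0
```

jog_arm([
  {"x": 0, "y": 0, "z": 1, "ax": 0, "ay": 0, "az": 0, "grip": 0},
  {"x": 0, "y": 0, "z": 1, "ax": 0, "ay": 0, "az": 0, "grip": 0},
  {"x": 0, "y": 0, "z": 1, "ax": 0, "ay": 0, "az": 0, "grip": 0},
])

```text
time: 10.35
eef_pos: [0.6281, 0.1121, 0.1186]
ee_rot: [2.242, 2.199, 0.001]
contact_force: [-1.7, 0.1, 9.1]
width: 0.128
gripper_force: 80.4
```

jog_arm([
  {"x": 0, "y": 0, "z": 1, "ax": 0, "ay": 0, "az": 0, "grip": 0},
  {"x": 0, "y": 0, "z": 1, "ax": 0, "ay": 0, "az": 0, "grip": 0},
])

```text
time: 10.55
eef_pos: [0.6283, 0.1121, 0.117]
ee_rot: [2.242, 2.199, 0.002]
contact_force: [-2.4, -1.6, 11.0]
width: 0.13
gripper_force: 80.6
```

jog_arm([
  {"x": 0, "y": 0, "z": 1, "ax": 0, "ay": 0, "az": 0, "grip": 0},
  {"x": 0, "y": 0, "z": 1, "ax": 0, "ay": 0, "az": 0, "grip": 0},
])

```text
time: 10.75
eef_pos: [0.6283, 0.1121, 0.1151]
ee_rot: [2.242, 2.199, 0.002]
contact_force: [-2.8, 0.6, 9.9]
width: 0.125
gripper_force: 80.7
```

jog_arm([
  {"x": 0, "y": 0, "z": 1, "ax": 0, "ay": 0, "az": 0, "grip": 0},
])

```text
time: 10.85
eef_pos: [0.6283, 0.1121, 0.1141]
ee_rot: [2.242, 2.199, 0.002]
contact_force: [-2.3, -0.4, 10.3]
width: 0.131
gripper_force: 80.7
```

jog_arm([
  {"x": 0, "y": 0, "z": 0.7, "ax": 0, "ay": 0, "az": 0, "grip": 0},
])

```text
time: 10.95
eef_pos: [0.6283, 0.1121, 0.1134]
ee_rot: [2.242, 2.199, 0.002]
contact_force: [-3.0, 0.9, 11.6]
width: 0.13
gripper_force: 80.7
```

jog_arm([
  {"x": 0, "y": 0, "z": 0.7, "ax": 0, "ay": 0, "az": 0, "grip": 0},
])

```text
time: 11.05
eef_pos: [0.6283, 0.1121, 0.1127]
ee_rot: [2.242, 2.199, 0.002]
contact_force: [-2.9, -0.5, 10.1]
width: 0.13
gripper_force: 80.7
```

jog_arm([
  {"x": 0, "y": 0, "z": 0.7, "ax": 0, "ay": 0, "az": 0, "grip": 0},
])

```text
time: 11.15
eef_pos: [0.6282, 0.1121, 0.1119]
ee_rot: [2.242, 2.199, 0.002]
contact_force: [-3.3, -0.7, 11.1]
width: 0.129
gripper_force: 80.7
```

```bash
python3 - <<'E'
from h import *
s=snap('side'); a=cv2.imread('pics/side0.png').astype(int)
d=np.abs(s['image'].astype(int)-a).max(2)>60
print(d[220:270,270:360].sum(), bot.get_state()['contact_force'],bot.get_state()['eef_pos'])
E
```

```text
1011 [-2.65638183 -0.4629221  10.2760887 ] [0.62815596 0.11209466 0.11179403]
```

The front of the drawer changed markedly, so it has sprung. Withdraw straight up.

jog_arm([
  {"x": 0, "y": 0, "z": -6, "ax": 0, "ay": 0, "az": 0, "grip": 0},
  {"x": 0, "y": 0, "z": -12, "ax": 0, "ay": 0, "az": 0, "grip": 0},
  {"x": 0, "y": 0, "z": -15, "ax": 0, "ay": 0, "az": 0, "grip": 0},
  {"x": 0, "y": 0, "z": -20, "ax": 0, "ay": 0, "az": 0, "grip": 0},
  {"x": 0, "y": 0, "z": -30, "ax": 0, "ay": 0, "az": 0, "grip": 0},
  {"x": 0, "y": 0, "z": -35, "ax": 0, "ay": 0, "az": 0, "grip": 0},
  {"x": 0, "y": 0, "z": -20, "ax": 0, "ay": 0, "az": 0, "grip": 0},
  {"x": 0, "y": 0, "z": 0, "ax": 0, "ay": 0, "az": 0, "grip": 0},
])

```text
time: 12.0
eef_pos: [0.6289, 0.1122, 0.2527]
ee_rot: [2.24, 2.197, 0.008]
contact_force: [0.5, 0.2, -0.5]
width: 0.123
gripper_force: 79.2
```

```bash
python3 - <<'E'
from h import *
s=snap('side'); w=snap('wrist')
cv2.imwrite('pics/w5.png',np.hstack([s['image'][130:330,180:430].repeat(2,0).repeat(2,1)[:400,:400],w['image'][:,120:520]]))
plan([.4730,-.2614,.25],87.7,12); print(bot.get_state()['contact_force'])
E
```

```text
t 12.1 at [0.6275 0.112  0.2486] total tool mm [-376.4 -147.3   -1.5] deg [ 0.01 -0.    1.19] | per row mm [-31.48 -11.97  -0.12] deg [ 0.001 -0.     0.099]
[-0.58789483 -0.67239923 -1.52066935]
```

View pics/w5.png

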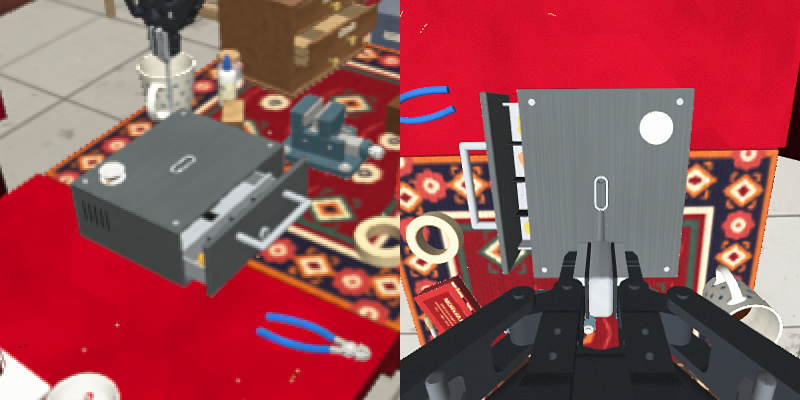

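The drawer stands ajar and the rod is clear. Carry the rod back over the block.

jog_arm([
  {"x": -20, "y": -7, "z": 0, "ax": 0, "ay": 0, "az": 0.1, "grip": 0},
  {"x": -33, "y": -13, "z": 0, "ax": 0, "ay": 0, "az": 0.1, "grip": 0},
  {"x": -33, "y": -13, "z": 0, "ax": 0, "ay": 0, "az": 0.1, "grip": 0},
  {"x": -33, "y": -13, "z": 0, "ax": 0, "ay": 0, "az": 0.1, "grip": 0},
  {"x": -33, "y": -13, "z": 0, "ax": 0, "ay": 0, "az": 0.1, "grip": 0},
  {"x": -33, "y": -13, "z": 0, "ax": 0, "ay": 0, "az": 0.1, "grip": 0},
  {"x": -33, "y": -13, "z": 0, "ax": 0, "ay": 0, "az": 0.1, "grip": 0},
  {"x": -33, "y": -13, "z": 0, "ax": 0, "ay": 0, "az": 0.1, "grip": 0},
  {"x": -33, "y": -13, "z": 0, "ax": 0, "ay": 0, "az": 0.1, "grip": 0},
  {"x": -33, "y": -13, "z": 0, "ax": 0, "ay": 0, "az": 0.1, "grip": 0},
  {"x": -33, "y": -13, "z": 0, "ax": 0, "ay": 0, "az": 0.1, "grip": 0},
  {"x": -26, "y": -9, "z": 0, "ax": 0, "ay": 0, "az": 0.1, "grip": 0},
  {"x": 0, "y": 0, "z": 0, "ax": 0, "ay": 0, "az": 0, "grip": 0},
  {"x": 0, "y": 0, "z": 0, "ax": 0, "ay": 0, "az": 0, "grip": 0},
])

```text
time: 13.5
eef_pos: [0.4703, -0.2594, 0.2474]
ee_rot: [-2.266, -2.173, 0.0]
contact_force: [0.3, 0.2, -1.3]
width: 0.13
gripper_force: 79.2
```

```bash
python3 - <<'E'
from h import *
plan([.4732,-.2614,.14],87.7,1)
E
```

```text
t 13.5 at [ 0.4703 -0.2594  0.2474] total tool mm [ -2.1   3.1 107.4] deg [-0.1  -0.07 -0.08] | per row mm [ -2.06   3.12 107.41] deg [-0.096 -0.074 -0.079]
```

jog_arm([
  {"x": -2, "y": 3, "z": 27, "ax": 0, "ay": 0, "az": 0, "grip": 0},
  {"x": 0, "y": 0, "z": 35, "ax": 0, "ay": 0, "az": 0, "grip": 0},
  {"x": 0, "y": 0, "z": 30, "ax": 0, "ay": 0, "az": 0, "grip": 0},
  {"x": 0, "y": 0, "z": 15, "ax": 0, "ay": 0, "az": 0, "grip": 0},
  {"x": 0, "y": 0, "z": 0, "ax": 0, "ay": 0, "az": 0, "grip": 0},
  {"x": 0, "y": 0, "z": 0, "ax": 0, "ay": 0, "az": 0, "grip": 0},
  {"x": 0, "y": 0, "z": 0, "ax": 0, "ay": 0, "az": 0, "grip": 0},
])

```text
time: 14.2
eef_pos: [0.4744, -0.2615, 0.1425]
ee_rot: [2.264, 2.176, 0.001]
contact_force: [-0.1, 0.2, 0.2]
width: 0.134
gripper_force: 79.2
```

```bash
python3 - <<'E'
from h import *
s=snap('wrist'); plan([.4732,-.2614,.14],87.7,1); plan([.4732,-.2614,.14],87.7,1)
P=proj(s,[[.4732,-.2614,.05],[.4732,-.2614,.066]]).astype(int); print(P)
sd=snap('side'); Q=proj(sd,[.4732,-.2614,.05])[0].astype(int)
a=cv2.resize(s['image'][P[0,1]-35:P[0,1]+35,P[0,0]-35:P[0,0]+35],(400,400),interpolation=cv2.INTER_CUBIC)
b=cv2.resize(sd['image'][Q[1]-25:Q[1]+25,Q[0]-25:Q[0]+25],(400,400),interpolation=cv2.INTER_CUBIC)
cv2.imwrite('pics/w6.png',np.hstack([a,b]))
E
```

```text
t 14.25 at [ 0.4744 -0.2617  0.1426] total tool mm [ 0.2 -1.2  2.6] deg [0.09 0.05 0.01] | per row mm [ 0.22 -1.2   2.56] deg [0.089 0.052 0.013]
t 14.25 at [ 0.4744 -0.2617  0.1426] total tool mm [ 0.2 -1.2  2.6] deg [0.09 0.05 0.01] | per row mm [ 0.22 -1.2   2.56] deg [0.089 0.052 0.013]
[[319 203]
 [319 209]]
```

View pics/w6.png

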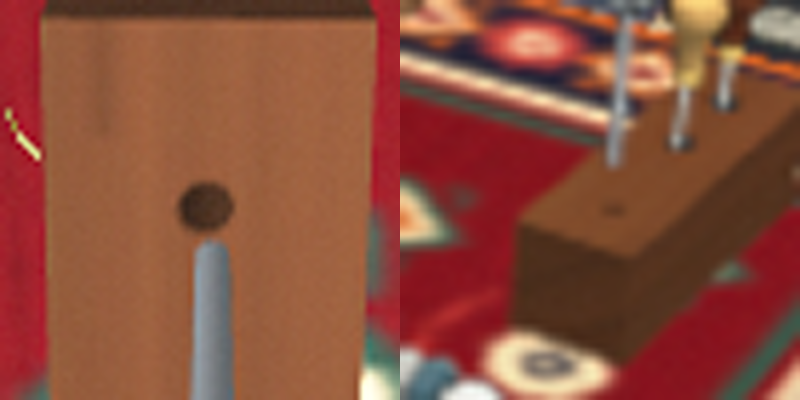

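Wrist crop: hole at (206,207), rod at u≈211, so the tip is about 1 mm too far toward +x, matching the pose reading. Correct it and lower.

jog_arm([
  {"x": 0.3, "y": -1, "z": 3, "ax": 0, "ay": 0, "az": 0, "grip": 0},
  {"x": 0, "y": 0, "z": 5, "ax": 0, "ay": 0, "az": 0, "grip": 0},
  {"x": 0, "y": 0, "z": 4, "ax": 0, "ay": 0, "az": 0, "grip": 0},
  {"x": 0, "y": 0, "z": 4, "ax": 0, "ay": 0, "az": 0, "grip": 0},
  {"x": 0, "y": 0, "z": 4, "ax": 0, "ay": 0, "az": 0, "grip": 0},
  {"x": 0, "y": 0, "z": 0, "ax": 0, "ay": 0, "az": 0, "grip": 0},
])

```text
time: 14.9
eef_pos: [0.4725, -0.2612, 0.1208]
ee_rot: [-2.265, -2.175, 0.0]
contact_force: [-0.2, -1.1, 0.0]
width: 0.127
gripper_force: 79.2
```

jog_arm([
  {"x": 0, "y": 0.5, "z": 6, "ax": 0, "ay": 0, "az": 0, "grip": 0},
  {"x": 0, "y": 0, "z": 8, "ax": 0, "ay": 0, "az": 0, "grip": 0},
  {"x": 0, "y": 0, "z": 8, "ax": 0, "ay": 0, "az": 0, "grip": 0},
  {"x": 0, "y": 0, "z": 8, "ax": 0, "ay": 0, "az": 0, "grip": 0},
  {"x": 0, "y": 0, "z": 7, "ax": 0, "ay": 0, "az": 0, "grip": 0},
  {"x": 0, "y": 0, "z": 0, "ax": 0, "ay": 0, "az": 0, "grip": 0},
])

```text
time: 15.5
eef_pos: [0.4728, -0.261, 0.0833]
ee_rot: [-2.265, -2.175, 0.001]
contact_force: [-0.3, 0.2, -0.9]
width: 0.131
gripper_force: 79.2
```

jog_arm([
  {"x": 0, "y": 0, "z": 2, "ax": 0, "ay": 0, "az": 0, "grip": 0},
  {"x": 0, "y": 0, "z": 2, "ax": 0, "ay": 0, "az": 0, "grip": 0},
  {"x": 0, "y": 0, "z": 1, "ax": 0, "ay": 0, "az": 0, "grip": 0},
  {"x": 0, "y": 0, "z": 0, "ax": 0, "ay": 0, "az": 0, "grip": 0},
])

```text
time: 15.9
eef_pos: [0.4733, -0.2614, 0.0795]
ee_rot: [2.266, 2.176, 0.0]
contact_force: [-0.6, 0.2, -0.2]
width: 0.13
gripper_force: 79.2
```

jog_arm([
  {"x": 0, "y": 0, "z": 0.7, "ax": 0, "ay": 0, "az": 0, "grip": 0},
  {"x": 0, "y": 0, "z": 0.5, "ax": 0, "ay": 0, "az": 0, "grip": 0},
  {"x": 0, "y": 0, "z": 0, "ax": 0, "ay": 0, "az": 0, "grip": 0},
])

```text
time: 16.2
eef_pos: [0.4734, -0.2614, 0.0785]
ee_rot: [2.266, 2.176, 0.0]
contact_force: [-0.4, -0.8, 2.0]
width: 0.128
gripper_force: 79.4
```

jog_arm([
  {"x": 0, "y": 0, "z": 0.4, "ax": 0, "ay": 0, "az": 0, "grip": 0},
  {"x": 0, "y": 0, "z": 0, "ax": 0, "ay": 0, "az": 0, "grip": 0},
])

```text
time: 16.4
eef_pos: [0.4735, -0.2615, 0.0783]
ee_rot: [2.265, 2.176, 0.0]
contact_force: [-1.5, -0.1, 6.2]
width: 0.132
gripper_force: 80.1
```

The rod has bottomed in its hole. Release and rise.

jog_arm([
  {"x": 0, "y": 0, "z": 0, "ax": 0, "ay": 0, "az": 0, "grip": 0.6},
  {"x": 0, "y": 0, "z": 0, "ax": 0, "ay": 0, "az": 0, "grip": 0.6},
  {"x": 0, "y": 0, "z": 0, "ax": 0, "ay": 0, "az": 0, "grip": 0.6},
  {"x": 0, "y": 0, "z": 0, "ax": 0, "ay": 0, "az": 0, "grip": 0.6},
  {"x": 0, "y": 0, "z": 0, "ax": 0, "ay": 0, "az": 0, "grip": 0.6},
  {"x": 0, "y": 0, "z": -10, "ax": 0, "ay": 0, "az": 0, "grip": 0.6},
  {"x": 0, "y": 0, "z": -25, "ax": 0, "ay": 0, "az": 0, "grip": 0.6},
  {"x": 0, "y": 0, "z": -40, "ax": 0, "ay": 0, "az": 0, "grip": 0.6},
  {"x": 0, "y": 0, "z": -45, "ax": 0, "ay": 0, "az": 0, "grip": 0.6},
  {"x": 0, "y": 0, "z": -40, "ax": 0, "ay": 0, "az": 0, "grip": 0.6},
  {"x": 0, "y": 0, "z": -5, "ax": 0, "ay": 0, "az": 0, "grip": 0.6},
  {"x": 0, "y": 0, "z": 0, "ax": 0, "ay": 0, "az": 0, "grip": 0.6},
])

```text
time: 17.6
eef_pos: [0.4736, -0.2615, 0.2444]
ee_rot: [2.264, 2.174, 0.001]
contact_force: [-0.1, 0.3, -2.2]
width: 0.6
gripper_force: 0.0
```

```bash
python3 - <<'E'
from h import *
s=snap('wrist'); im=s['image'].astype(int)
# rod grip
P=proj(s,[.4728,-.2617,.115])[0]; x,y=P.astype(int); c=im[y-25:y+25,x-20:x+20]
m=((c.max(2)-c.min(2))<45)&(c.mean(2)>180); ys,xs=np.nonzero(m)
print('grip px',xs.min()+x-20,xs.max()+x-20,ys.min()+y-25,ys.max()+y-25,'pred',P, onz(s,[((xs.min()+xs.max())/2+x-20,(ys.min()+ys.max())/2+y-25)],.115))
# compare with side0
sd=snap('side'); a=cv2.imread('pics/side0.png').astype(int)
d=np.abs(sd['image'].astype(int)-a).max(2)>60; print('block diff',d[150:205,370:412].sum())
# handle in top view
t=snap('top'); a=cv2.imread('pics/top0.png').astype(int); c=t['image'].astype(int)[195:270,245:340]
m=((c.max(2)-c.min(2))<40)&(c.mean(2)>150); n,l,st,ct=cv2.connectedComponentsWithStats(m.astype(np.uint8))
for i in range(1,n):
    if st[i,4]>20: print(st[i],ct[i]+[245,195])
cv2.imwrite('pics/t7.png',t['image'])
w=proj(t,[[.5,.09,.062]]);print(w)
E
```

```text
grip px 321 330 182 201 pred [320.18552465 191.65678366] [[ 0.47812929 -0.26175298  0.115     ]]
block diff 19
[14  5 15 12 54] [263.        203.7037037]
[31  6 15 12 86] [283.02325581 205.10465116]
[ 48   6  15  13 170] [300.03529412 207.08235294]
[ 65   7  17  12 102] [317.35294118 206.45098039]
[ 25  21  41  16 186] [289.51612903 226.91935484]
[[294.29487446 218.17366516]]
```

The handle bar is at (289.5,229) in the top view. The grip top seems shifted by about 5 mm, so I'll check whether the rod leans or stands proud, using a settled view.

```bash
python3 - <<'E'
from h import *
s=snap('wrist'); im=s['image'].astype(int); st=bot.get_state(); print(st['eef_pos'],st['ee_rot'])
for v in range(168,208,3): print(v,im[v,308:338].mean(1).astype(int).tolist())
a=cv2.imread('pics/side0.png').astype(int); b=snap('side')['image'].astype(int)
def grip(c):
    c=c[155:200,375:400]; m=((c.max(2)-c.min(2))<40)&(c.mean(2)>120); n,l,t,ct=cv2.connectedComponentsWithStats(m.astype(np.uint8)); i=1+np.argmax(t[1:,4])
    ys,xs=np.nonzero(l==i); return t[i],[(int(y)+155,round(float(xs[ys==y].mean())+375,1)) for y in np.unique(ys)]
print(grip(a));print(grip(b))
E
```

```text
[ 0.47273774 -0.26100888  0.24149268] [-2.26404087e+00 -2.17441643e+00  8.68910808e-04]
168 [88, 85, 91, 93, 95, 99, 100, 102, 97, 95, 97, 94, 93, 97, 98, 98, 97, 98, 98, 96, 96, 95, 95, 99, 98, 99, 100, 99, 99, 97]
171 [95, 94, 96, 97, 98, 98, 97, 98, 97, 95, 94, 95, 93, 95, 95, 98, 95, 99, 98, 98, 95, 93, 93, 96, 98, 99, 99, 97, 98, 99]
174 [96, 95, 93, 96, 98, 99, 100, 98, 97, 94, 93, 94, 87, 100, 92, 103, 106, 104, 102, 98, 95, 94, 98, 94, 97, 100, 100, 99, 97, 99]
177 [94, 94, 93, 94, 97, 98, 98, 98, 94, 97, 77, 45, 142, 138, 128, 121, 120, 118, 113, 113, 110, 102, 99, 95, 96, 97, 100, 102, 99, 98]
180 [94, 94, 93, 96, 94, 98, 99, 99, 96, 93, 89, 84, 135, 139, 136, 130, 122, 121, 118, 116, 116, 112, 109, 94, 99, 98, 99, 100, 98, 98]
183 [93, 96, 93, 95, 95, 99, 99, 98, 95, 94, 92, 98, 132, 135, 150, 168, 175, 180, 183, 183, 181, 185, 198, 156, 124, 94, 99, 99, 98, 98]
186 [94, 95, 94, 94, 97, 98, 99, 97, 94, 92, 94, 99, 125, 123, 218, 226, 232, 231, 232, 231, 232, 233, 236, 218, 183, 89, 97, 99, 98, 98]
189 [93, 93, 93, 96, 97, 99, 99, 100, 98, 94, 92, 92, 114, 106, 223, 230, 23
[... 733 characters left out ...]
, 98, 96]
207 [93, 94, 92, 94, 93, 98, 98, 96, 96, 92, 92, 91, 94, 93, 93, 94, 95, 94, 96, 93, 94, 93, 95, 95, 94, 96, 94, 98, 98, 99]
(array([ 8,  6,  7, 14, 56], dtype=int32), [(161, 387.5), (162, 387.0), (163, 386.5), (164, 385.5), (165, 386.0), (166, 385.5), (167, 386.0), (168, 385.8), (169, 386.0), (170, 386.5), (171, 386.0), (172, 385.5), (173, 385.5), (174, 385.5)])
(array([ 7,  6,  7, 20, 72], dtype=int32), [(161, 386.0), (162, 385.0), (163, 384.5), (164, 384.0), (165, 384.0), (166, 384.0), (167, 385.0), (168, 384.5), (169, 384.5), (170, 385.0), (171, 385.0), (172, 384.5), (173, 385.0), (174, 384.5), (175, 385.0), (176, 384.5), (177, 384.5), (178, 384.5), (179, 384.5), (180, 384.5)])
```

The grip's top height is unchanged, so the rod is fully home with only a slight lean in its loose hole. Now the handle.

```bash
python3 - <<'E'
from h import *
t=snap('top'); im=t['image'].astype(int)
for u in(280,290,300): print(u,[(v,int(im[v,u].mean()),int(im[v,u].max()-im[v,u].min())) for v in range(212,238)])
print(onz(t,[(290,226),(290,230)],.062))
cx=np.array([np.cos(np.radians(-1.2)),np.sin(np.radians(-1.2))]);c=np.array([.6278,.1015])
for d in(0.0,.03,.05,.07): p=c-cx*(.125+d); print(d,p,proj(t,[*p,.062]))
E
```

```text
280 [(212, 126, 134), (213, 103, 24), (214, 107, 9), (215, 90, 8), (216, 49, 3), (217, 53, 9), (218, 53, 20), (219, 68, 111), (220, 73, 146), (221, 71, 142), (222, 56, 102), (223, 55, 103), (224, 64, 122), (225, 66, 123), (226, 62, 131), (227, 37, 81), (228, 191, 30), (229, 215, 18), (230, 227, 27), (231, 58, 42), (232, 50, 119), (233, 57, 107), (234, 58, 107), (235, 38, 64), (236, 38, 64), (237, 50, 85)]
290 [(212, 231, 15), (213, 119, 10), (214, 104, 6), (215, 131, 9), (216, 44, 2), (217, 43, 4), (218, 192, 12), (219, 175, 21), (220, 100, 107), (221, 113, 135), (222, 111, 126), (223, 112, 127), (224, 108, 121), (225, 106, 122), (226, 114, 136), (227, 98, 134), (228, 127, 19), (229, 218, 22), (230, 223, 11), (231, 156, 10), (232, 21, 16), (233, 32, 18), (234, 39, 16), (235, 57, 28), (236, 82, 68), (237, 76, 55)]
300 [(212, 210, 14), (213, 113, 8), (214, 109, 8), (215, 112, 6), (216, 62, 5), (217, 54, 5), (218, 51, 10), (219, 46, 19), (220, 118, 144), (221, 106, 125), (222, 114, 120), (223, 144, 111), (224, 167, 97), (225, 148, 97), (226, 120, 126), (227, 103, 133), (228, 76, 55), (229, 207, 27), (230, 218, 12), (231, 231, 14), (232, 5, 9), (233, 30, 15), (234, 40, 17), (235, 33, 25), (236, 40, 20), (237, 63, 32)]
[[0.47834787 0.10099075 0.062     ]
 [0.46745645 0.10063483 0.062     ]]
0.0 [0.50282741 0.1041178 ] [[289.14618687 217.0316041 ]]
0.03 [0.47283399 0.10474608] [[288.55029035 227.99209315]]
0.05 [0.45283838 0.10516492] [[288.15065583 235.34566204]]
0.07 [0.43284277 0.10558377] [[287.74911537 242.73671519]]
```

```bash
python3 - <<'E'
from h import *
plan([.4685,.105,.2],88.8,1)
E
```

```text
t 17.9 at [ 0.4729 -0.2611  0.2418] total tool mm [365.6 -19.1  42.2] deg [-0.1  -0.06 -1.11] | per row mm [365.6  -19.13  42.22] deg [-0.1   -0.065 -1.113]
```

jog_arm([
  {"x": 20, "y": 0, "z": 0, "ax": 0, "ay": 0, "az": 0, "grip": 0.3},
  {"x": 35, "y": 0, "z": 0, "ax": 0, "ay": 0, "az": 0, "grip": 0.3},
  {"x": 35, "y": -2, "z": 0, "ax": 0, "ay": 0, "az": 0, "grip": 0.3},
  {"x": 35, "y": -2, "z": 0, "ax": 0, "ay": 0, "az": 0, "grip": 0.3},
  {"x": 35, "y": -2, "z": 0, "ax": 0, "ay": 0, "az": 0, "grip": 0.3},
  {"x": 35, "y": -2, "z": 0, "ax": 0, "ay": 0, "az": 0, "grip": 0.3},
  {"x": 35, "y": -2, "z": 0, "ax": 0, "ay": 0, "az": 0, "grip": 0.3},
  {"x": 35, "y": -3, "z": 5, "ax": 0, "ay": 0, "az": 0, "grip": 0.3},
  {"x": 35, "y": -3, "z": 10, "ax": 0, "ay": 0, "az": 0, "grip": 0.3},
  {"x": 30, "y": -3, "z": 10, "ax": 0, "ay": 0, "az": 0, "grip": 0.3},
  {"x": 25, "y": 0, "z": 10, "ax": 0, "ay": 0, "az": 0, "grip": 0.3},
  {"x": 10.6, "y": 0, "z": 7, "ax": 0, "ay": 0, "az": -1.1, "grip": 0.3},
  {"x": 0, "y": 0, "z": 0, "ax": 0, "ay": 0, "az": 0, "grip": 0.3},
  {"x": 0, "y": 0, "z": 0, "ax": 0, "ay": 0, "az": 0, "grip": 0.3},
])

```text
time: 19.3
eef_pos: [0.4691, 0.1041, 0.2008]
ee_rot: [-2.245, -2.198, 0.001]
contact_force: [0.0, -0.0, 0.7]
width: 0.303
gripper_force: 0.0
```

```bash
python3 - <<'E'
from h import *
s=snap('wrist'); im=s['image'].astype(int); P=proj(s,[[.4685,.105,.067],[.4685,.125,.067]]); print(P)
for p in P:
    v=int(p[1]); x=int(p[0]); r=im[v,x-22:x+23]; m=((r.max(1)-r.min(1))<40)&(r.mean(1)>140); k=np.nonzero(m)[0]+x-22
    print(v,k.tolist(),onz(s,[(k.mean(),v)],.062))
plan([.4685,.105,.05],88.8,1)
E
```

```text
[[320.66188515 189.48158104]
 [320.24091846 170.17670617]]
189 [316, 317, 318, 319, 320, 321, 322, 323, 324] [[0.46779193 0.10406479 0.062     ]]
170 [316, 317, 318, 319, 320, 321, 322, 323, 324] [[0.46822561 0.12408106 0.062     ]]
t 19.35 at [0.4693 0.1039 0.2011] total tool mm [  1.1  -0.8 151.1] deg [ 0.01  0.01 -0.05] | per row mm [  1.14  -0.83 151.12] deg [ 0.011  0.009 -0.052]
```

jog_arm([
  {"x": 0, "y": -1.2, "z": 20, "ax": 0, "ay": 0, "az": 0, "grip": 0.3},
  {"x": 0, "y": 0, "z": 35, "ax": 0, "ay": 0, "az": 0, "grip": 0.3},
  {"x": 0, "y": 0, "z": 30, "ax": 0, "ay": 0, "az": 0, "grip": 0.3},
  {"x": 0, "y": 0, "z": 15, "ax": 0, "ay": 0, "az": 0, "grip": 0.3},
  {"x": 0, "y": 0, "z": 15, "ax": 0, "ay": 0, "az": 0, "grip": 0.3},
  {"x": 0, "y": 0, "z": 15, "ax": 0, "ay": 0, "az": 0, "grip": 0.3},
  {"x": 0, "y": 0, "z": 15, "ax": 0, "ay": 0, "az": 0, "grip": 0.3},
  {"x": 0, "y": 0, "z": 6, "ax": 0, "ay": 0, "az": 0, "grip": 0.3},
  {"x": 0, "y": 0, "z": 0, "ax": 0, "ay": 0, "az": 0, "grip": 0.3},
], squeeze=25)

```text
time: 20.25
eef_pos: [0.4678, 0.1041, 0.0497]
ee_rot: [-2.246, -2.196, 0.001]
contact_force: [-0.1, -0.4, -0.1]
width: 0.303
gripper_force: 0.0
```

jog_arm([
  {"x": 0, "y": 0, "z": 0, "ax": 0, "ay": 0, "az": 0, "grip": 0},
  {"x": 0, "y": 0, "z": 0, "ax": 0, "ay": 0, "az": 0, "grip": 0},
  {"x": 0, "y": 0, "z": 0, "ax": 0, "ay": 0, "az": 0, "grip": 0},
  {"x": 0, "y": 0, "z": 0, "ax": 0, "ay": 0, "az": 0, "grip": 0},
  {"x": 0, "y": 0, "z": 0, "ax": 0, "ay": 0, "az": 0, "grip": 0},
])

```text
time: 20.75
eef_pos: [0.4684, 0.1045, 0.0506]
ee_rot: [2.244, 2.197, 0.001]
contact_force: [-0.8, -6.0, 7.0]
width: 0.106
gripper_force: 25.0
```

jog_arm([
  {"x": 0, "y": -2, "z": 0, "ax": 0, "ay": 0, "az": 0, "grip": 0},
  {"x": 0, "y": -4, "z": 0, "ax": 0, "ay": 0, "az": 0, "grip": 0},
  {"x": 0, "y": -6, "z": 0, "ax": 0, "ay": 0, "az": 0, "grip": 0},
  {"x": 0, "y": -6, "z": 0, "ax": 0, "ay": 0, "az": 0, "grip": 0},
  {"x": 0, "y": -6, "z": 0, "ax": 0, "ay": 0, "az": 0, "grip": 0},
  {"x": 0, "y": -6, "z": 0, "ax": 0, "ay": 0, "az": 0, "grip": 0},
  {"x": 0, "y": 0, "z": 0, "ax": 0, "ay": 0, "az": 0, "grip": 0},
])

```text
time: 21.45
eef_pos: [0.4377, 0.1051, 0.0505]
ee_rot: [2.244, 2.198, 0.0]
contact_force: [-1.4, -7.2, 9.0]
width: 0.106
gripper_force: 25.2
```

jog_arm([
  {"x": 0, "y": -2, "z": 0, "ax": 0, "ay": 0, "az": 0, "grip": 0},
  {"x": 0, "y": -2, "z": 0, "ax": 0, "ay": 0, "az": 0, "grip": 0},
  {"x": 0, "y": -1.5, "z": 0, "ax": 0, "ay": 0, "az": 0, "grip": 0},
])

```text
time: 21.75
eef_pos: [0.4331, 0.1051, 0.0506]
ee_rot: [2.243, 2.197, 0.002]
contact_force: [2.2, -8.2, 5.8]
width: 0.106
gripper_force: 25.0
```

jog_arm([
  {"x": 0, "y": -1, "z": 0, "ax": 0, "ay": 0, "az": 0, "grip": 0},
  {"x": 0, "y": -1, "z": 0, "ax": 0, "ay": 0, "az": 0, "grip": 0},
])

```text
time: 21.95
eef_pos: [0.4311, 0.1052, 0.0506]
ee_rot: [2.243, 2.197, 0.002]
contact_force: [1.2, -8.3, 7.1]
width: 0.103
gripper_force: 25.0
```

jog_arm([
  {"x": 0, "y": -1, "z": 0, "ax": 0, "ay": 0, "az": 0, "grip": 0},
  {"x": 0, "y": 0, "z": 0, "ax": 0, "ay": 0, "az": 0, "grip": 0},
])

```text
time: 22.15
eef_pos: [0.4307, 0.1052, 0.0506]
ee_rot: [2.243, 2.196, 0.003]
contact_force: [4.9, -9.2, 2.5]
width: 0.107
gripper_force: 24.8
```

jog_arm([
  {"x": 0, "y": -0.8, "z": 0, "ax": 0, "ay": 0, "az": 0, "grip": 0},
  {"x": 0, "y": -0.5, "z": 0, "ax": 0, "ay": 0, "az": 0, "grip": 0},
  {"x": 0, "y": 0, "z": 0, "ax": 0, "ay": 0, "az": 0, "grip": 0},
])

```text
time: 22.45
eef_pos: [0.4307, 0.1052, 0.0507]
ee_rot: [2.241, 2.195, 0.006]
contact_force: [10.5, -10.7, -2.3]
width: 0.108
gripper_force: 24.4
```

At the stop: force is building with no motion. Relax, release and rise.

jog_arm([
  {"x": 0, "y": 0.8, "z": 0, "ax": 0, "ay": 0, "az": 0, "grip": 0},
  {"x": 0, "y": 0, "z": 0, "ax": 0, "ay": 0, "az": 0, "grip": 0.3},
  {"x": 0, "y": 0, "z": 0, "ax": 0, "ay": 0, "az": 0, "grip": 0.3},
  {"x": 0, "y": 0, "z": 0, "ax": 0, "ay": 0, "az": 0, "grip": 0.3},
  {"x": 0, "y": 0, "z": 0, "ax": 0, "ay": 0, "az": 0, "grip": 0.3},
  {"x": 0, "y": 0, "z": -8, "ax": 0, "ay": 0, "az": 0, "grip": 0.3},
  {"x": 0, "y": 0, "z": -15, "ax": 0, "ay": 0, "az": 0, "grip": 0.3},
  {"x": 0, "y": 0, "z": -30, "ax": 0, "ay": 0, "az": 0, "grip": 0.3},
  {"x": 0, "y": 0, "z": -40, "ax": 0, "ay": 0, "az": 0, "grip": 0.3},
  {"x": 0, "y": 0, "z": -40, "ax": 0, "ay": 0, "az": 0, "grip": 0.3},
  {"x": 0, "y": 0, "z": -15, "ax": 0, "ay": 0, "az": 0, "grip": 0.3},
  {"x": 0, "y": 0, "z": 0, "ax": 0, "ay": 0, "az": 0, "grip": 0.3},
  {"x": 0, "y": 0, "z": 0, "ax": 0, "ay": 0, "az": 0, "grip": 0.3},
])

```text
time: 23.75
eef_pos: [0.4285, 0.1056, 0.1978]
ee_rot: [-2.245, -2.198, -0.0]
contact_force: [0.0, -0.1, -0.3]
width: 0.294
gripper_force: 0.0
```

```bash
python3 - <<'E'
from h import *
s=snap('wrist'); im=s['image'].astype(int); P=proj(s,[[.4307,.105,.062],[.4307,.125,.062]]); print(P)
for p in P:
    v=int(p[1]); x=int(p[0]); r=im[v,x-22:x+23]; m=((r.max(1)-r.min(1))<40)&(r.mean(1)>140); k=np.nonzero(m)[0]+x-22
    print(v,k.tolist(),onz(s,[(k.mean(),v)],.062))
print(bot.get_state()['eef_pos'],bot.get_state()['contact_force'])
t=snap('side')['image'].astype(int); a=cv2.imread('pics/side0.png').astype(int)
d=(np.abs(t-a).max(2)>70).astype(np.uint8); n,l,st,c=cv2.connectedComponentsWithStats(d)
print([st[i].tolist() for i in range(1,n) if st[i,4]>15])
E
```

```text
[[323.33698066 190.32256575]
 [322.97860059 171.19118435]]
190 [318, 319, 320, 321, 322, 323, 324, 325, 326] [[0.4293371  0.10537291 0.062     ]]
171 [318, 319, 320, 321, 322, 323, 324, 325, 326] [[0.42972298 0.12521595 0.062     ]]
[0.42830488 0.10551782 0.19722868] [-1.0356097   0.6475993   0.25066498]
[[301, 0, 174, 163, 7279], [468, 0, 54, 174, 1862], [557, 0, 83, 164, 6401], [485, 20, 6, 4, 17], [485, 25, 9, 6, 33], [533, 26, 3, 19, 37], [363, 29, 25, 9, 103], [476, 34, 13, 50, 214], [515, 47, 7, 16, 49], [530, 46, 12, 15, 56], [487, 54, 48, 126, 1416], [535, 56, 20, 5, 53], [318, 60, 7, 3, 16], [535, 61, 15, 4, 48], [313, 66, 11, 4, 25], [384, 77, 13, 6, 51], [485, 86, 10, 12, 61], [433, 102, 99, 138, 5474], [471, 105, 16, 8, 44], [505, 122, 12, 21, 88], [320, 125, 7, 8, 25], [622, 145, 18, 56, 485], [316, 158, 50, 35, 673], [466, 172, 4, 8, 16], [437, 181, 11, 7, 59], [341, 191, 3, 14, 27], [624, 198, 4, 19, 26], [614, 202, 7, 11, 42], [318, 216, 24, 21, 150], [286, 221, 63, 40, 935], [519, 230, 121, 105, 3888], [270, 240, 47, 44, 984], [289, 241, 9, 5, 16]]
```

```bash
python3 -c "
from rig import bot
print(bot.hand_in())"
```

```text
the job is handed in; nothing more can be done
None
```

The job is handed in: the latch tripped and the drawer jumped ajar, the rod is back at the bottom of its hole (leaning about 2° in the loose fit), and the drawer is drawn out to its stop, at about 24 of the 72 s.

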